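Hold up a greased bushing with the tongs

TASK

The plain round bushing on the plywood parts tray is freshly greased and has to be shown for inspection without being touched by hand. Take the sprung tongs off their wooden rest, close their jaws on the bushing and lift it, and finish while still holding it still in the squeezed tongs, about 10 cm above the tray; the gripper itself must never touch the bushing. Leave the hexagonal nut, the square-headed plug and the hammer where they are.

Things in the scene. Friction and masses are not known exactly. Their poses are not given: they have to be found in the camera images.
- tongs_grip (a point): Grip point of the sprung tongs: midway between their two black pads (each 66 mm long, 20 mm tall, with a 3 mm finger stop near each end, 52 mm clear between), half-way up, 10 mm above their underside, near the balance point. x points along the tongs to the jaws, y across (direction to squeeze), z up. Width over the pads: 54 mm open, 44 to 48 mm for carrying, about 32 mm when closed on the bushing
- tongs_jaws (a point): Centre of the gap between the jaws, 90 mm ahead (+x) of tongs_grip at the same height, same axes. Jaws: shallow V cheeks 41 mm long in x, 20 mm tall, 3 mm thick. Clear gap about 64 mm open, about 47 mm when the pads are squeezed to 46 mm: it still straddles the bushing
- tongs_left (a joint): Closing angle of each tongs arm about the pivot pin (both swing alike): 0 open, about 0.11 rad closed on the bushing, 0.15 shut. Spring pushes each pad outward: about 10 N open, 14 N closed on the bushing; squeeze with about 40 N to hold it. The pads' outer faces are parallel when squeezed to 46 mm and at most 0.07 rad off otherwise
- rest: Fixed wooden rest: plate 200 x 90 mm, 5 mm thick, with two cross bars (100 mm in y, 12 mm wide) centred 65 mm behind and 60 mm ahead of the origin. The tongs lie on the bars 25 mm above the bench; between the bars is room for fingers. Stops on the bar ends are 33 mm high. Origin: centre of underside, x towards the jaws, z up
- tray: Fixed plywood tray, 110 mm deep (x), 330 mm wide (y), floor 15 mm above the bench; rims 22 mm above the bench on its far side (+x) and ends, none on the side facing the robot (-x). Three parts stand on it in a row along y, about 100 mm apart, in any order. Origin: centre of underside, z up
- bushing_mid (a point): Centre of the bushing: a plain round steel sleeve standing upright on the tray, 28 mm outer diameter, 16 mm bore open at the top, 40 mm tall, about 0.1 kg. The point lies half-way up, 20 mm above the tray floor, z along its axis
- bushing: The same bushing; origin at the centre of its underside
- tongs: The tongs: steel, 0.12 kg, 215 mm long, 20 mm tall, lying level on the rest. Origin on their underside 10 mm below tongs_grip, same axes; pivot pin 100 mm behind it (-x)
- hex_nut_mid (a point): Bystander: steel hexagonal nut on the tray, 30 mm across flats, 34 mm tall; point at its centre
- square_plug_mid (a point): Bystander: steel pipe plug on the tray, round foot 34 mm across, square head 18 mm, 36 mm tall; point at its centre
- hammer: Bystander: hammer lying flat on the bench beyond the tray
Not all that is in view belongs to the job. What is shaped like the rest but green or purple is not meant.

How it is judged:
By the outcome, as a careful person would: the job done as asked, in the order asked, and still so for the second after the job is handed in, while the arm keeps its last pose, push and grip.
It also fails if it takes over 42 s, if anything falls off the work surface, if the arm or the gripper's body presses on something with over 40 N, if the wrist force passes 120 N, or if a joint passes its speed limit or range.

ROBOT

A 6-joint arm with a two-finger parallel gripper is mounted at the origin on the work surface. World frame = base frame: x ahead of the robot, y to its left, z up, the work surface at z = 0. Lengths are in m, angles in rad, forces in N, time in s.
With the tool pointing down it reaches from about 0.35 to 0.85 m from the base axis. Payload 8.1 kg.
Tool frame: the origin (TCP) lies between the finger pads; the fingertips stand 19 mm ahead of it and the grasp point (between the pads) is the TCP; x points along the fingers, y is the direction in which the jaws open and shut, and the axes are right-handed (so a half turn about x gives the same grasp; the last joint's range is limited). The gripper opens to 93 mm and grips with 3 to 60 N. Pads are 15 mm wide; open, the fingers measure 128 mm over their backs; the gripper's body (75 mm by 188 mm) begins 65 mm behind the grasp point.
Start: joints at [1.207, 0.13, 1.488, -0, 1.523, -0.085], TCP at [0.165, 0.577, 0.238] pointing down, gripper open.
Joint ranges: [-2.96, 2.96], [-0.89, 2.26], [0.02, 2.5], [-1.34, 4.48], [0, 2.73], [-2.66, 2.66]. Speed limits (rad/s): [2.39, 2.39, 2.79, 3.14, 3.14, 3.14].

INTERFACE

Orientations are given as a rotation vector (axis times angle).
In Python, from workcell import observe, snapshot, finish_job gives the robot as it stands.
- The arm moves only by the tool servo_tool, never from a script. Its argument "steps" is one flat list of numbers, 7 for each row, row after row: the closure, from -1 (fully open) to 1 (shut), then the shift along the tool's x, y, z in mm, then the turn, a rotation vector about the tool's x, y, z in rad. A call has 1 to 8 rows; each row is the pose to reach, as a shift and turn from the pose commanded when the call began, along the tool's axes at that moment; what a row does not reach only later rows make up. A row lasts 1/10 s, in which the tool goes at most 50 mm and 8.59 degrees, less where a joint would pass 70% of its speed; a pose out of reach is approached as far as the arm can. A call with a gripper value outside its range is refused whole. The fingers move at their own pace and stop on an object; "newtons" is the grip in N (left out, the last holds). Time passes only in rows, so rows that repeat a pose let the fingers close. It gives the time, the measured TCP pose, the force and the opening at its end, in the units of the state.
- observe(): the state, without advancing time (a new reading comes with each control period).
- snapshot(name): name is "scene" or "top" or "wrist"; returns a dict with "frame" (400x640x3 uint8, red, green, blue), "camera_matrix" (3x3 intrinsics, pixels), "k1" (the pictures are not rectified: a ray, as slopes to the right and down, at radius r is drawn at 1 + k1 r^2 times it, then the intrinsics apply), "eye" and "rotation" of the camera in the world; the wrist camera has in their place "tool_from_camera" (4x4, takes a point from camera to tool coordinates, whose origin is the TCP and whose axes are the tool frame's). Camera axes: x right, y down, z forward; pixel columns grow to the right and rows downward; lengths in m; the calibration is good to about 2 mm. A picture is of the moment at which its call begins: read the wrist's pose just before it. There is no depth.
- finish_job(): hands the job in, once; it reports no verdict.
The state is a dict: "clock": time; "joint_positions": joint angles; "qvel": joint speeds; "tau": joint torques, N m; "tcp_pos": TCP position; "eef_rot": TCP orientation; "contact_force": force on the tool from outside, world axes, zero at the start; "moment": the same for the moment, N m; "gripper_width": finger opening in m.
Only numpy, scipy, OpenCV 4.12 (cv2) and the standard library are available. Lean on these libraries where they do the work, as an engineer would, in place of code of your own. Each camera call takes 0.05 s, during which the arm holds its last target.

## Working session

There is one attempt and no reset: what is moved stays moved. The work goes in short steps, Python scripts to look and compute and a tool call to move; the robot and the scene stay as the last step left them, time stands still between calls to the robot, and variables do not carry over. Pictures are saved under pics/ and viewed, and the job is handed in when it is done.

Besides the shell and the picture viewer there is one more tool, called after "Request:" by a JSON object that holds its "name" and its "arguments". servo_tool: Moves the arm, as the interface text tells. Its arguments: {"type":"object","properties":{"steps":{"type":"array"},"newtons":{"type":"number"}},"required":["steps"]}

```bash
mkdir -p pics; ls; cat > h.py <<'E'
import numpy as np, cv2
from workcell import observe, snapshot, finish_job
from scipy.spatial.transform import Rotation as R
E
python3 - <<'E'
from h import *
s=observe();print({k:np.round(v,3).tolist() for k,v in s.items()})
import pickle
d={}
for n in ("scene","top","wrist"):
    s=observe();p=snapshot(n);p['tcp_pos']=s['tcp_pos'];p['eef_rot']=s['eef_rot'];d[n]=p
    cv2.imwrite(f"pics/{n}0.png",p['frame'][...,::-1])
    print(n,{k:np.round(v,3).tolist() for k,v in p.items() if k!='frame'})
pickle.dump(d,open('p0.pkl','wb'))
E
```

```text
pics
{'clock': 0.0, 'joint_positions': [1.207, 0.131, 1.489, -0.0, 1.523, -0.085], 'qvel': [-0.002, 0.0, -0.0, 0.001, 0.001, -0.001], 'tau': [0.001, -55.986, -49.175, 0.077, 0.036, -0.0], 'tcp_pos': [0.165, 0.576, 0.237], 'eef_rot': [0.217, 1.56, -0.22], 'contact_force': [-1.17, 0.229, 0.258], 'moment': [-0.021, 0.086, -0.029], 'gripper_width': 0.093}
scene {'camera_matrix': [[419.944, 0.0, 317.784], [0.0, 419.944, 206.812], [0.0, 0.0, 1.0]], 'k1': 0.024, 'eye': [1.063, -0.405, 0.712], 'rotation': [-2.117, -0.963, 0.425], 'tcp_pos': [0.165, 0.576, 0.237], 'eef_rot': [0.217, 1.56, -0.22]}
top {'camera_matrix': [[427.117, 0.0, 317.352], [0.0, 427.117, 208.303], [0.0, 0.0, 1.0]], 'k1': -0.004, 'eye': [0.258, 0.093, 1.234], 'rotation': [-2.118, 2.095, -0.226], 'tcp_pos': [0.165, 0.576, 0.237], 'eef_rot': [0.217, 1.56, -0.22]}
wrist {'camera_matrix': [[349.29, 0.0, 320.562], [0.0, 349.29, 201.922], [0.0, 0.0, 1.0]], 'k1': -0.018, 'tool_from_camera': [[-0.0, -0.288, 0.958, -0.148], [1.0, 0.0, 0.0, 0.001], [-0.0, 0.958, 0.288, -0.081], [0.0, 0.0, 0.0, 1.0]], 'tcp_pos': [0.165, 0.576, 0.237], 'eef_rot': [0.217, 1.56, -0.22]}
```

View pics/scene0.png

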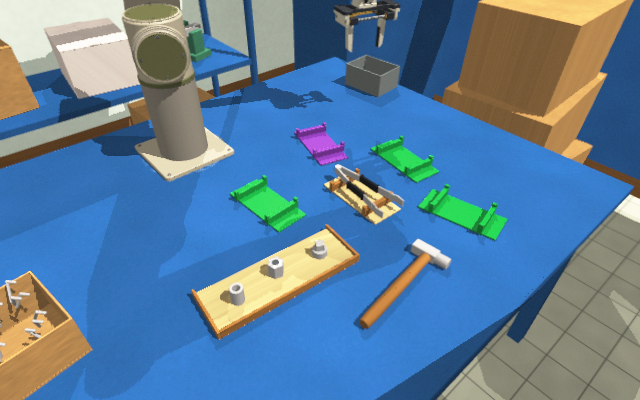

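View pics/top0.png

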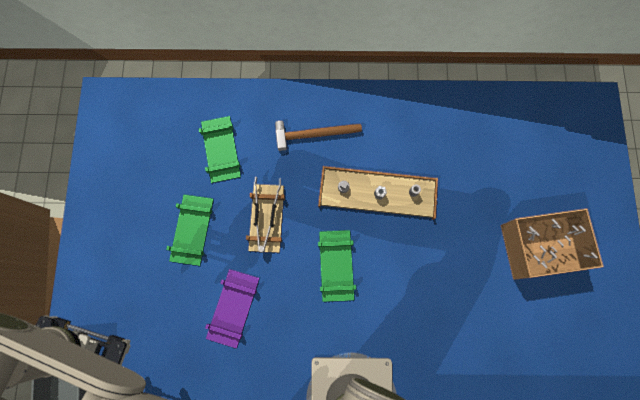

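View pics/wrist0.png

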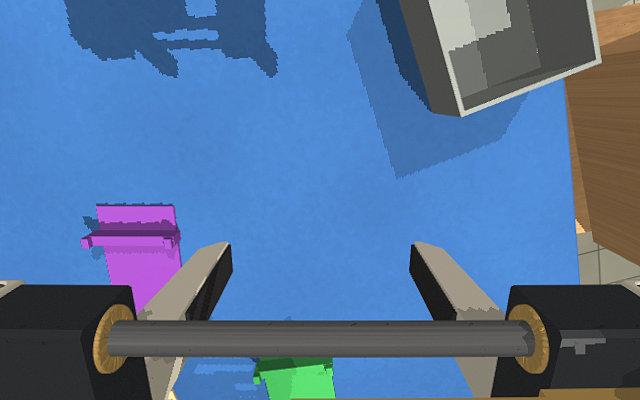

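The tongs lie on the wooden rest, at top (267,217) and scene (363,192). The tray is at top (379,193), with three parts at top (344,187), (381,192) and (416,189). The hammer is beyond it, and the green and purple lookalike plates are ignored. I'll enlarge both areas.

```bash
python3 - <<'E'
from h import *
a=cv2.imread('pics/top0.png');b=cv2.imread('pics/scene0.png')
cv2.imwrite('pics/c1.png',np.vstack([cv2.resize(a[155:230,310:450],None,fx=5,fy=5,interpolation=cv2.INTER_CUBIC)[:300],cv2.resize(b[230:305,210:350],None,fx=5,fy=5,interpolation=cv2.INTER_CUBIC)[:300]]))
cv2.imwrite('pics/c2.png',np.hstack([cv2.resize(a[170:260,235:300],None,fx=6,fy=6,interpolation=cv2.INTER_CUBIC),cv2.resize(b[150:240,315:410],None,fx=4,fy=6,interpolation=cv2.INTER_CUBIC)]))
E
```

```text
(no output)
```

View pics/c1.png

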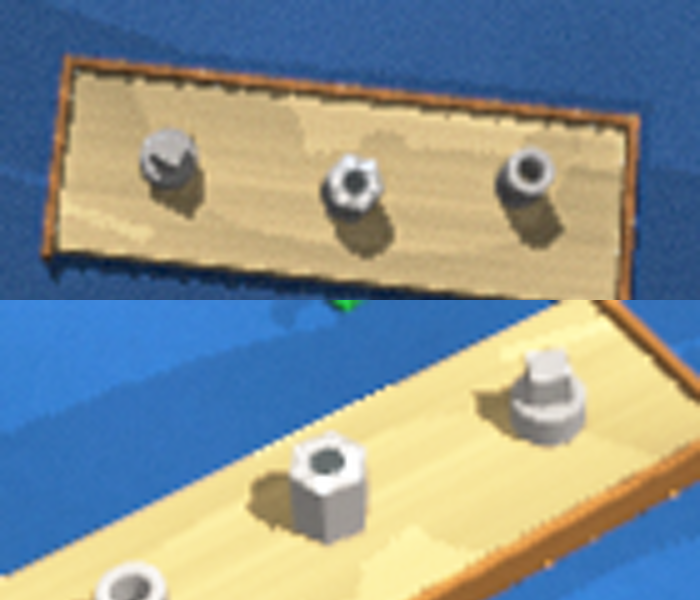

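View pics/c2.png

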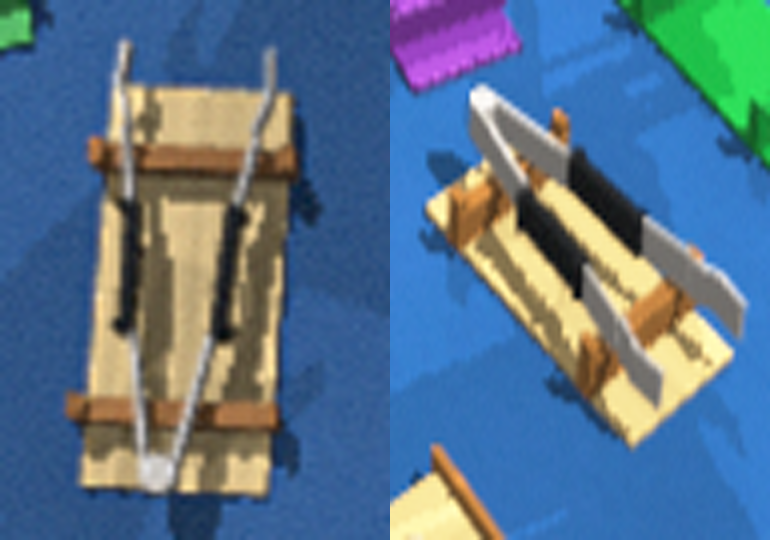

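Candidates: top (344,187) has a square head on a round foot, so it is the plug. Top (381,192) has six corners, so it is the nut. Top (416,189) / scene (236,292) is a plain round ring with an open bore, so it is the bushing. Next I measure.

```bash
cat >> h.py <<'E'
def ray(p,uv,tcp=None):
    K=p['camera_matrix'];uv=np.asarray(uv,float)
    d=np.array([(uv[0]-K[0][2])/K[0][0],(uv[1]-K[1][2])/K[1][1]]);u=d.copy()
    for _ in range(10): u=d/(1+p['k1']*(u@u))
    v=np.array([u[0],u[1],1.])
    if 'eye' in p:
        return np.array(p['eye']),R.from_rotvec(p['rotation']).as_matrix()@v
    T=np.array(p['tool_from_camera']);Rt=R.from_rotvec(p['eef_rot']).as_matrix()
    return Rt@T[:3,3]+p['tcp_pos'],Rt@T[:3,:3]@v
def onz(p,uv,z):
    o,d=ray(p,uv);return o+d*(z-o[2])/d[2]
def tri(p1,u1,p2,u2):
    A=np.zeros((3,3));b=np.zeros(3)
    rs=[ray(p1,u1),ray(p2,u2)]
    for o,d in rs:
        d=d/np.linalg.norm(d);P=np.eye(3)-np.outer(d,d);A+=P;b+=P@o
    x=np.linalg.solve(A,b)
    return x,[np.linalg.norm(np.cross(d/np.linalg.norm(d),x-o)) for o,d in rs]
def proj(p,X):
    X=np.asarray(X,float)
    if 'eye' in p: c=R.from_rotvec(p['rotation']).as_matrix().T@(X-p['eye'])
    else:
        T=np.array(p['tool_from_camera']);t=R.from_rotvec(p['eef_rot']).as_matrix().T@(X-p['tcp_pos'])
        c=T[:3,:3].T@(t-T[:3,3])
    u=c[:2]/c[2];u=u*(1+p['k1']*(u@u));K=np.array(p['camera_matrix'])
    return K[:2,:2]@u+K[:2,2]
E
python3 - <<'E'
from h import *
import pickle
d=pickle.load(open('p0.pkl','rb'));t=d['top'];s=d['scene']
f=t['frame'];c=f[200:240,245:295].astype(int);m=((c.max(2)<50)).astype(np.uint8)
n,l,st,ce=cv2.connectedComponentsWithStats(m)
for i in range(1,n):
    if st[i,4]>15: print('dark',st[i],ce[i]+[245,200])
def C(x,y,x0,y0,f,g=None): g=g or f; return ((x+.5)/f+x0-.5,(y+.5)/g+y0-.5)
for nm,x,y in [('padL',128,267),('padR',228,270),('pin',157,473),('jawL',125,42),('jawR',271,50)]:
    print(nm,np.round(onz(t,C(x,y,235,170,6),.045),4))
print('bush top',onz(t,C(529,170,310,155,5),.055))
print('nut top',onz(t,C(355,183,310,155,5),.049),'plug',onz(t,C(169,155,310,155,5),.049))
for nm,x,y in [('TL',70,60),('TR',637,118),('BL',45,257)]: print('tray',nm,onz(t,C(x,y,310,155,5),.02))
# rest plate corners z .005
for nm,x,y in [('bl',80,487),('br',268,492),('tr',290,93)]: print('rest',nm,onz(t,C(x,y,235,170,6),.005))
# scene crop for checks
b=onz(t,C(529,170,310,155,5),.055);print(proj(s,b))
b=s['frame'][...,::-1]
cv2.imwrite('pics/c3.png',cv2.resize(b[275:310,215:260],None,fx=12,fy=12,interpolation=cv2.INTER_CUBIC))
E
```

```text
dark [ 9  4  5 21 42] [256.28571429 213.80952381]
dark [26  5  5 22 41] [272.46341463 215.56097561]
padL [0.4996 0.2717 0.045 ]
padR [0.4986 0.2243 0.045 ]
pin [0.4019 0.2541 0.045 ]
jawL [0.6104 0.2778 0.045 ]
jawR [0.6072 0.2072 0.045 ]
bush top [ 0.57679218 -0.18192564  0.055     ]
nut top [ 0.56960129 -0.08332746  0.049     ] plug [0.58504148 0.02321158 0.049     ]
tray TL [0.65091371 0.0802578  0.02      ]
tray TR [ 0.6187683 -0.2551429  0.02     ]
tray BL [0.53069543 0.09384135 0.02      ]
rest bl [0.39956193 0.29624876 0.005     ]
rest br [0.39817573 0.20581146 0.005     ]
rest tr [0.59679762 0.20090855 0.005     ]
[235.50895688 287.2396061 ]
```

View pics/c3.png

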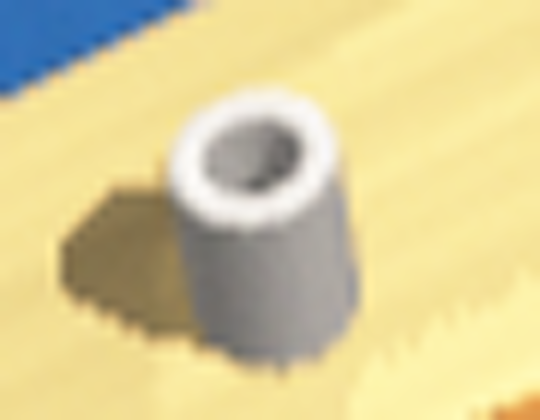

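The crop confirms a plain round ring with an open bore. Its projected top centre (235.5,287.2) matches the scene view (235.6,287.6). The tongs also check out: pin to pad midpoint measures about 97 mm (100 given), pad spacing is about 50 mm, and yaw is about -0.055. Next I plan a hover above the tongs.

```bash
cat >> h.py <<'E'
def down(yaw,flip=False):
    # tool x down, tool y along +-(tongs y)
    yy=np.array([-np.sin(yaw),np.cos(yaw),0])*(-1 if flip else 1);xx=np.array([0,0,-1.])
    return R.from_matrix(np.column_stack([xx,yy,np.cross(xx,yy)]))
def delta(pos,yaw,flip=False,s=None):
    s=s or observe();R0=R.from_rotvec(s['eef_rot'])
    sh=R0.inv().apply(np.array(pos)-s['tcp_pos'])*1000
    tr=(R0.inv()*down(yaw,flip)).as_rotvec()
    return np.round(sh,1),np.round(tr,3)
E
python3 - <<'E'
from h import *
s=observe();print(np.round(R.from_rotvec(s['eef_rot']).as_matrix(),3))
for fl in (0,1): print(delta([.499,.248,.16],-.055,fl))
E
```

```text
[[-0.001  0.275  0.961]
 [-0.001  0.961 -0.275]
 [-1.    -0.001 -0.   ]]
(array([  77.1, -223.7,  411.5]), array([-0.224, -0.   ,  0.001]))
(array([  77.1, -223.7,  411.5]), array([2.918e+00, 2.000e-03, 0.000e+00]))
```

Request:
{"name": "servo_tool", "arguments": {"steps": [-1, 15, -45, 82, -0.05, 0, 0, -1, 30, -90, 165, -0.1, 0, 0, -1, 46, -134, 247, -0.15, 0, 0, -1, 62, -179, 330, -0.2, 0, 0, -1, 77, -224, 411, -0.224, 0, 0, -1, 77, -224, 411, -0.224, 0, 0, -1, 77, -224, 411, -0.224, 0, 0, -1, 77, -224, 411, -0.224, 0, 0]}}

```text
clock: 0.95
tcp_pos: [0.4473, 0.2982, 0.1723]
eef_rot: [0.043, 1.57, -0.043]
contact_force: [0.3, 0.4, -1.0]
gripper_width: 0.093
```

Request:
{"name": "servo_tool", "arguments": {"steps": [-1, 0, 0, 0, 0, 0, 0, -1, 0, 0, 0, 0, 0, 0, -1, 0, 0, 0, 0, 0, 0]}}

```text
clock: 1.25
tcp_pos: [0.4457, 0.3006, 0.1728]
eef_rot: [0.043, 1.571, -0.042]
contact_force: [0.2, 0.5, -0.4]
gripper_width: 0.0932
```

```bash
python3 - <<'E'
from h import *
import pickle
print(delta([.499,.248,.16],-.055))
s=observe();p=snapshot('wrist');p['tcp_pos']=s['tcp_pos'];p['eef_rot']=s['eef_rot'];print(s['tcp_pos'],s['clock'])
pickle.dump(p,open('w1.pkl','wb'));cv2.imwrite('pics/w1.png',p['frame'][...,::-1])
E
```

```text
(array([ 12.8, -49.7,  56.1]), array([ 0.001, -0.001, -0.   ]))
[0.44568729 0.30063618 0.17279698] 1.25
```

View pics/w1.png

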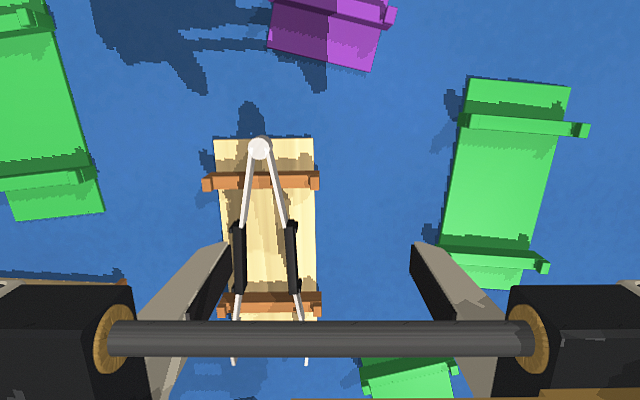

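The wrist view shows the whole tongs: pin at (259,148), pads at about (238,257) and (292,257), jaw tips at (233,363) and (306,363). I'll measure them here.

```bash
python3 - <<'E'
from h import *
import pickle
p=pickle.load(open('w1.pkl','rb'));f=p['frame'].astype(int)
m=np.zeros(f.shape[:2],np.uint8);m[215:300,225:305]=(f[215:300,225:305].max(2)<55)
n,l,st,ce=cv2.connectedComponentsWithStats(m)
for i in range(1,n):
    if st[i,4]>60: 
        print(st[i],ce[i])
        ys,xs=np.where(l==i)
        for y in (st[i,1]+4,st[i,1]+st[i,3]//2,st[i,1]+st[i,3]-5): 
            q=xs[ys==y]; print(y,q.min(),q.max(),np.round(onz(p,(q.min(),y),.045),4),np.round(onz(p,(q.max(),y),.045),4))
w=np.zeros_like(m);w[130:165,240:280]=(f[130:165,240:280].min(2)>190)
n,l,st,ce=cv2.connectedComponentsWithStats(w);i=1+st[1:,4].argmax();print('pin',st[i],ce[i],onz(p,(259,148),.045))
print('tips',onz(p,(233,363),.045),onz(p,(306,363),.045))
cv2.imwrite('pics/w1c.png',cv2.resize(p['frame'][130:375,200:340,::-1],None,fx=2.4,fy=2.4,interpolation=cv2.INTER_CUBIC))
E
```

```text
[229 219  18  76 856] [239.18925234 257.30257009]
223 233 245 [0.4624 0.2271 0.045 ] [0.4629 0.2372 0.045 ]
257 234 245 [0.4935 0.224  0.045 ] [0.494  0.2335 0.045 ]
290 234 244 [0.5257 0.2199 0.045 ] [0.5261 0.2288 0.045 ]
[284 220  18  75 465] [291.87311828 256.22580645]
224 287 297 [0.4657 0.2723 0.045 ] [0.4661 0.2807 0.045 ]
257 286 296 [0.4959 0.269  0.045 ] [0.4964 0.2776 0.045 ]
290 289 300 [0.5283 0.269  0.045 ] [0.5288 0.2788 0.045 ]
[225 245   8  41 225] [227.72888889 263.63111111]
249 226 230 [0.4857 0.2181 0.045 ] [0.4858 0.2215 0.045 ]
265 225 231 [0.5007 0.2152 0.045 ] [0.501  0.2204 0.045 ]
281 225 227 [0.5163 0.2131 0.045 ] [0.5164 0.2149 0.045 ]
pin [247 138  25  27 449] [258.18040089 150.10467706] [0.40097545 0.25548393 0.045     ]
tips [0.60472502 0.20876849 0.045     ] [0.60831974 0.27885703 0.045     ]
```

View pics/w1c.png

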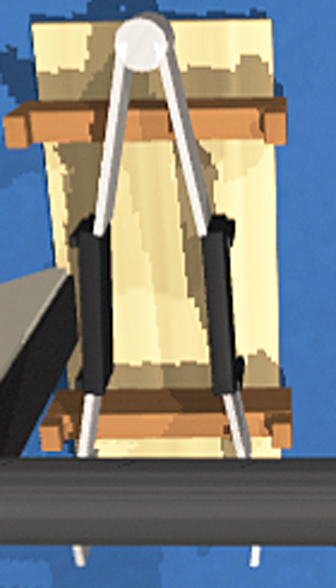

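Grip point is about (0.498, 0.2495) at z 0.035, yaw -0.056. The top and wrist views agree within 2 mm, and the pads measure 54 mm over, as given.

```bash
python3 - <<'E'
from h import *
print(delta([.498,.2495,.09],-.056))
E
```

```text
(array([ 82.9, -48.7,  55.1]), array([ 0.003, -0.   , -0.   ]))
```

Request:
{"name": "servo_tool", "arguments": {"steps": [-1, 10, -24, 27, 0, 0, 0, -1, 20, -49, 55, 0, 0, 0, -1, 50, -49, 55, 0, 0, 0, -1, 83, -49, 55, 0, 0, 0, -1, 83, -49, 55, 0, 0, 0, -1, 83, -49, 55, 0, 0, 0, -1, 83, -49, 55, 0, 0, 0]}}

```text
clock: 2.0
tcp_pos: [0.4994, 0.2493, 0.0921]
eef_rot: [0.043, 1.568, -0.041]
contact_force: [0.4, -0.3, 0.8]
gripper_width: 0.093
```

```bash
python3 - <<'E'
from h import *
s=observe();print(s['tcp_pos'],s['clock'],delta([.498,.2495,.037],-.056))
for n in ('scene','wrist'):
    p=snapshot(n);f=p['frame'][...,::-1]
    cv2.imwrite(f'pics/{n}2.png',f if n=='wrist' else cv2.resize(f[90:240,280:440],None,fx=4,fy=4))
E
```

```text
[0.49936608 0.24933867 0.09205606] 2.0 (array([55.1,  0. , -1.5]), array([ 0.003,  0.003, -0.001]))
```

View pics/wrist2.png

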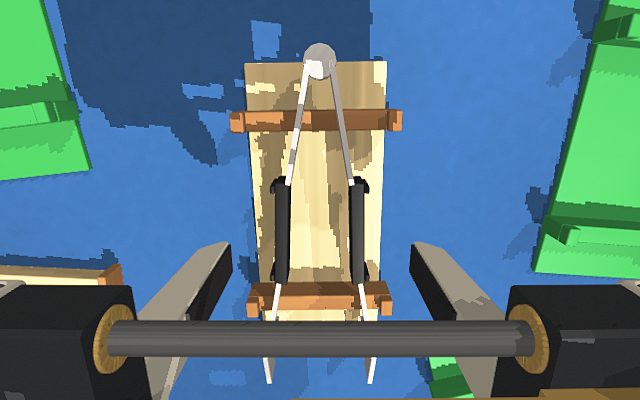

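View pics/scene2.png

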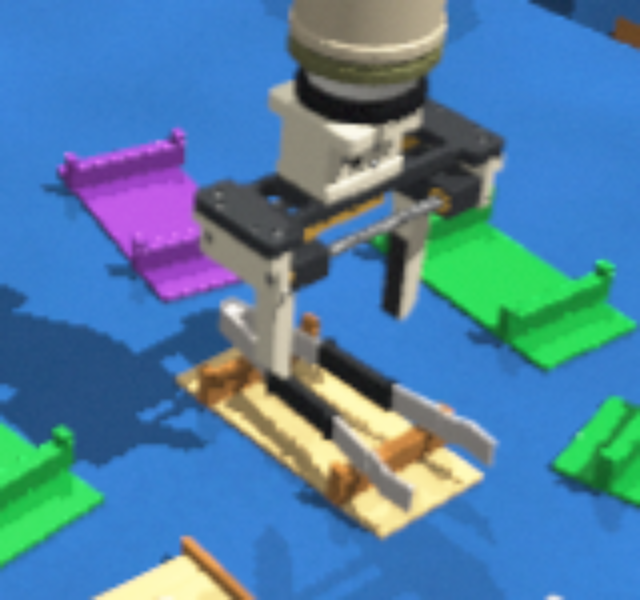

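The tongs sit centred between the fingers: pads at columns 282 and 360, finger midline at about 321. I'll descend 55 mm, then squeeze to about 46 mm.

Request:
{"name": "servo_tool", "arguments": {"steps": [-1, 20, 0, -1, 0, 0, 0, -1, 40, 0, -1, 0, 0, 0, -1, 55, 0, -1, 0, 0, 0, -1, 55, 0, -1, 0, 0, 0, -1, 55, 0, -1, 0, 0, 0], "newtons": 40}}

```text
clock: 2.6
tcp_pos: [0.4978, 0.2482, 0.0354]
eef_rot: [0.043, 1.57, -0.043]
contact_force: [0.4, -0.8, -0.1]
gripper_width: 0.093
```

Request:
{"name": "servo_tool", "arguments": {"steps": [-0.4, 0, 0, 0, 0, 0, 0, -0.1, 0, 0, 0, 0, 0, 0, 0.01, 0, 0, 0, 0, 0, 0, 0.01, 0, 0, 0, 0, 0, 0, 0.01, 0, 0, 0, 0, 0, 0, 0.01, 0, 0, 0, 0, 0, 0, 0.01, 0, 0, 0, 0, 0, 0], "newtons": 40}}

```text
clock: 3.3
tcp_pos: [0.4977, 0.2481, 0.0349]
eef_rot: [0.043, 1.57, -0.043]
contact_force: [0.3, 0.0, 1.1]
gripper_width: 0.0475
```

```bash
python3 - <<'E'
from h import *
s=observe();print(s['tcp_pos'],s['clock'],s['gripper_width'],s['contact_force'])
for n in ('scene','wrist'):
    p=snapshot(n);f=p['frame'][...,::-1]
    cv2.imwrite(f'pics/{n}3.png',f if n=='wrist' else cv2.resize(f[90:240,280:440],None,fx=4,fy=4))
E
```

```text
[0.49771412 0.24812756 0.03492687] 3.3 0.04747193164514832 [0.3389563  0.00864667 1.06025054]
```

View pics/wrist3.png

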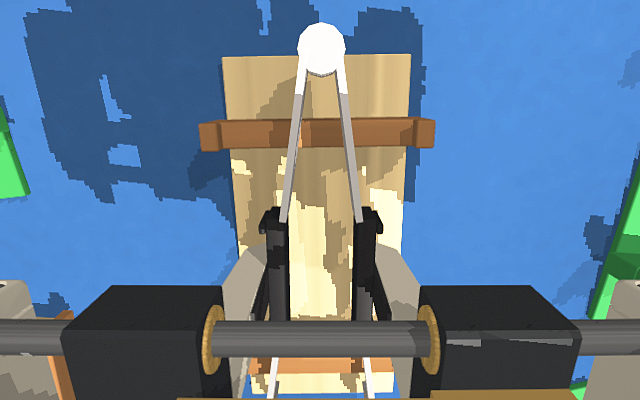

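View pics/scene3.png

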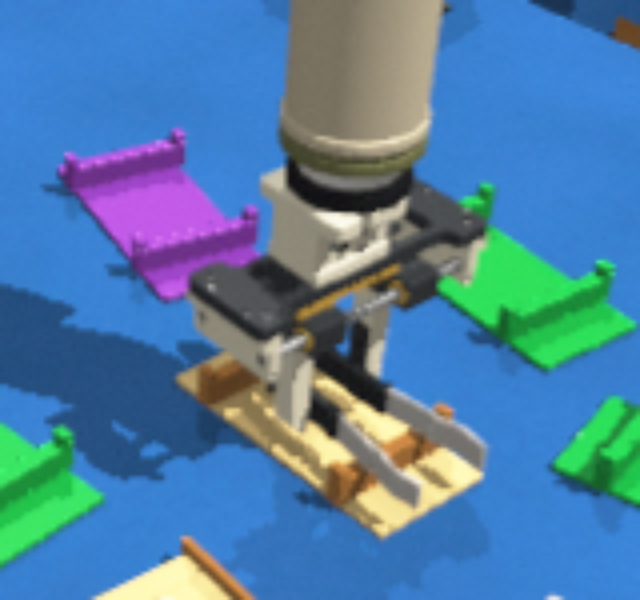

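The fingers are seated between the finger stops on both pads at 47.5 mm. I'll squeeze slightly more and lift.

Request:
{"name": "servo_tool", "arguments": {"steps": [0.04, 0, 0, 0, 0, 0, 0, 0.04, 0, 0, 0, 0, 0, 0, 0.04, -10, 0, 0, 0, 0, 0, 0.04, -25, 0, 0, 0, 0, 0, 0.04, -50, 0, 0, 0, 0, 0, 0.04, -80, 0, 0, 0, 0, 0, 0.04, -105, 0, 0, 0, 0, 0, 0.04, -105, 0, 0, 0, 0, 0], "newtons": 40}}

```text
clock: 4.2
tcp_pos: [0.5005, 0.2491, 0.1457]
eef_rot: [0.046, 1.562, -0.04]
contact_force: [0.3, -0.3, -0.7]
gripper_width: 0.0451
```

```bash
python3 - <<'E'
from h import *
import pickle
s=observe();print(s['tcp_pos'],s['clock'],s['gripper_width'],s['contact_force'])
for n in ('scene','wrist','top'):
    s=observe();p=snapshot(n);f=p['frame'][...,::-1];p['tcp_pos']=s['tcp_pos'];p['eef_rot']=s['eef_rot'];pickle.dump(p,open(n+'4.pkl','wb'))
    cv2.imwrite(f'pics/{n}4.png',f if n!='scene' else cv2.resize(f[90:240,280:440],None,fx=4,fy=4))
E
```

```text
[0.50050207 0.24914803 0.14568475] 4.2 0.04512588906598337 [ 0.25117662 -0.29374972 -0.66836651]
```

View pics/wrist4.png

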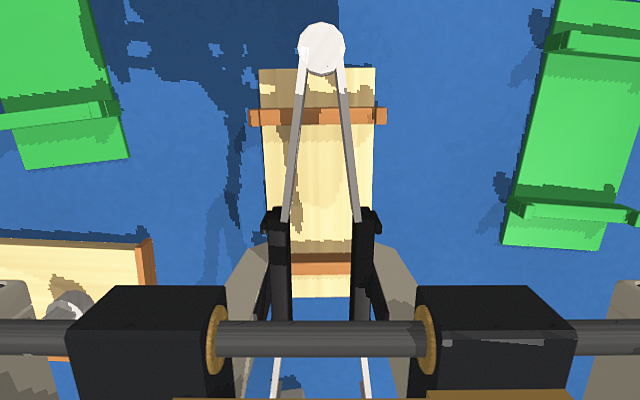

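View pics/scene4.png

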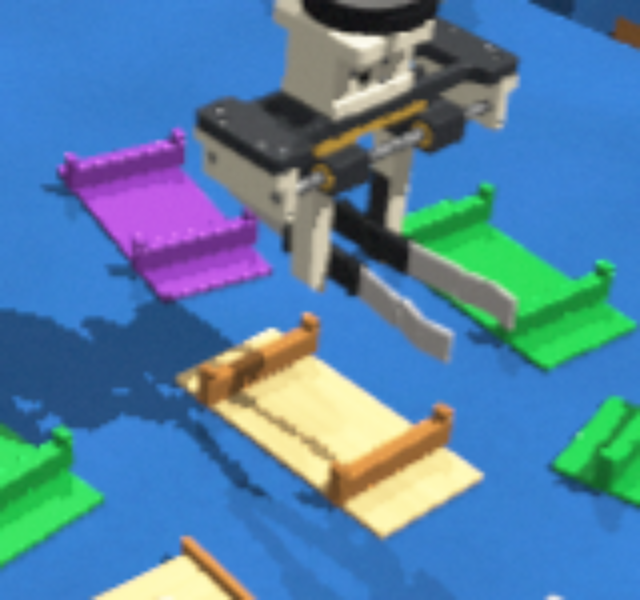

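The tongs are off the rest, level, with 45 mm over the pads. Next I work out where the jaws sit in the tool frame from the pin and arms in this view, then the pre-descent pose.

```bash
python3 - <<'E'
from h import *
import pickle
p=pickle.load(open('wrist4.pkl','rb'));K=np.array(p['camera_matrix']);T=np.array(p['tool_from_camera'])
q=dict(p);q['tcp_pos']=np.zeros(3);q['eef_rot']=np.zeros(3)
def onx(uv,x): o,d=ray(q,uv); return o+d*(x-o[0])/d[0]
f=p['frame'].astype(int)
w=np.zeros(f.shape[:2],np.uint8);w[10:80,290:360]=(f[10:80,290:360].min(2)>170)
ys,xs=np.where(w);print('pin blob',xs.min(),xs.max(),ys.min())
print('pin',np.round(onx(((298+345)/2,48),-.012)*1000,1))
for r in (365,385): 
    row=f[r,255:390];b=np.where(row.min(1)>140)[0]+255;print(r,b)
for uv in [(276,385),(366,385)]: print('arm',np.round(onx(uv,-.01)*1000,1))
for uv in [(279,225),(368,225)]: print('padback',np.round(onx(uv,-.01)*1000,1))
t=pickle.load(open('top4.pkl','rb'))
cv2.imwrite('pics/t4c.png',cv2.resize(t['frame'][140:240,220:320,::-1],None,fx=6,fy=6,interpolation=cv2.INTER_CUBIC))
E
```

```text
pin blob 297 359 22
pin [-12.    1.2 -97.5]
365 [274 275 276 277 278 279 362 363 364 365 366 367]
385 [271 272 273 274 275 276 277 364 365 366 367 368 369 370]
arm [-10.  -20.9  54.8]
arm [-10.   23.3  54.8]
padback [-10.  -16.5 -29.1]
padback [-10.   20.9 -29.1]
```

View pics/t4c.png

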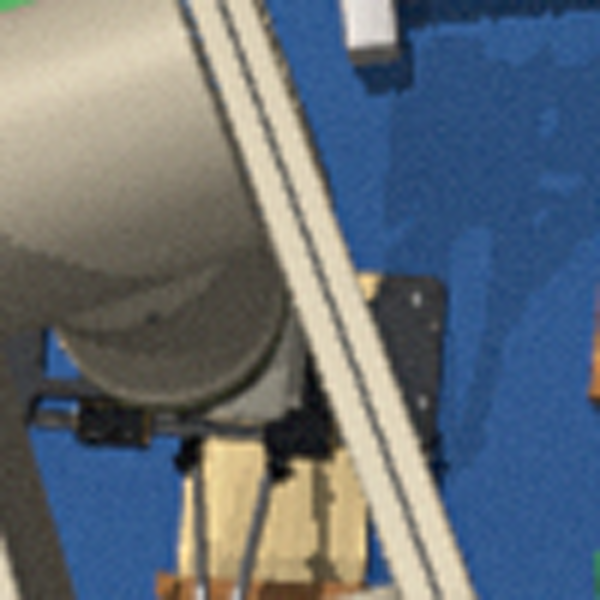

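Pin is at tool z -97.5, so the jaws centre sits at about tool z +92, aligned with the tool. Target yaw is -0.09 (square to the tray), TCP (0.485,-0.174). First I hover high.

```bash
python3 - <<'E'
from h import *
print(delta([.485,-.174,.13],-.09))
E
```

```text
(array([   9.5, -421.9,   10.9]), array([ 0.035, -0.   ,  0.   ]))
```

Request:
{"name": "servo_tool", "arguments": {"steps": [0.04, 0, -30, 0, 0, 0, 0, 0.04, 0, -75, 0, 0, 0, 0, 0.04, 0, -120, 0, 0.01, 0, 0, 0.04, 0, -165, 0, 0.01, 0, 0, 0.04, 0, -210, 5, 0.02, 0, 0, 0.04, 0, -255, 5, 0.02, 0, 0, 0.04, 0, -300, 5, 0.03, 0, 0, 0.04, 0, -330, 10, 0.035, 0, 0]}}

```text
clock: 5.15
tcp_pos: [0.4875, -0.0844, 0.1378]
eef_rot: [0.072, 1.573, -0.072]
contact_force: [0.5, -0.2, -1.3]
gripper_width: 0.0451
```

```bash
python3 - <<'E'
from h import *
s=observe();print(s['tcp_pos'],s['gripper_width'],delta([.485,-.174,.13],-.09))
E
```

```text
[ 0.48748497 -0.08435586  0.13784814] 0.04511552579516377 (array([  7.8, -89.5,   5.8]), array([-0.002, -0.003, -0.   ]))
```

Request:
{"name": "servo_tool", "arguments": {"steps": [0.04, 2, -30, 2, 0, 0, 0, 0.04, 5, -60, 4, 0, 0, 0, 0.04, 8, -80, 6, 0, 0, 0, 0.04, 8, -90, 6, 0, 0, 0, 0.04, 8, -90, 6, 0, 0, 0, 0.04, 8, -90, 6, 0, 0, 0, 0.04, 8, -90, 6, 0, 0, 0]}}

```text
clock: 5.85
tcp_pos: [0.4874, -0.1711, 0.1316]
eef_rot: [0.07, 1.57, -0.069]
contact_force: [0.1, -0.8, -0.8]
gripper_width: 0.045
```

```bash
python3 - <<'E'
from h import *
import pickle
s=observe();print(s['tcp_pos'],s['clock'],s['gripper_width'],delta([.485,-.174,.13],-.09))
for n in ('scene','wrist'):
    s=observe();p=snapshot(n);f=p['frame'][...,::-1];p['tcp_pos']=s['tcp_pos'];p['eef_rot']=s['eef_rot'];pickle.dump(p,open(n+'5.pkl','wb'))
    cv2.imwrite(f'pics/{n}5.png',f if n!='scene' else cv2.resize(f[170:330,150:310],None,fx=3.75,fy=3.75))
E
```

```text
[ 0.48737245 -0.17110051  0.13157408] 5.85 0.044984326489424464 (array([ 1.6, -3.1, -2.1]), array([ 0.001, -0.   , -0.   ]))
```

View pics/wrist5.png

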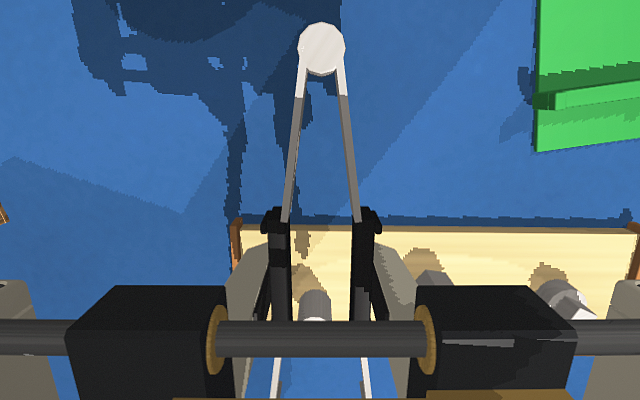

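View pics/scene5.png

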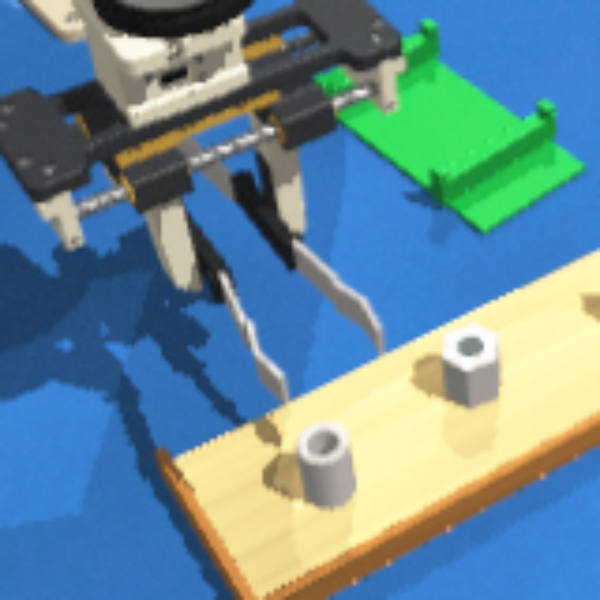

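Scene view: the tongs hover over the near side of the tray, and the bushing and nut are unmoved. In the wrist view the bushing appears at about (314,308), between the arms. I'll check its lateral position here.

```bash
python3 - <<'E'
from h import *
import pickle
p=pickle.load(open('wrist5.pkl','rb'));f=p['frame']
for z in (.055,.035,.015): print(z,proj(p,[.577,-.182,z]), proj(p,[.577-.014,-.182,z]),proj(p,[.577,-.168,z]),proj(p,[.577,-.196,z]))
s=pickle.load(open('scene5.pkl','rb'));print(proj(s,[.577,-.182,.055]))
cv2.imwrite('pics/w5c.png',cv2.resize(f[240:325,260:370,::-1],None,fx=6,fy=6,interpolation=cv2.INTER_CUBIC))
E
```

```text
0.055 [315.40451392 332.44507897] [313.67051987 316.62938917] [333.82533879 331.06116655] [297.0358984  333.81175419]
0.035 [315.74072387 316.60451444] [314.13028396 301.62228505] [332.92438944 315.29300199] [298.60219099 317.90241785]
0.015 [316.03493842 302.7496329 ] [314.53170694 288.52565201] [332.13615737 301.50401057] [299.97311401 303.98437123]
[235.5352404  287.32465883]
```

View pics/w5c.png

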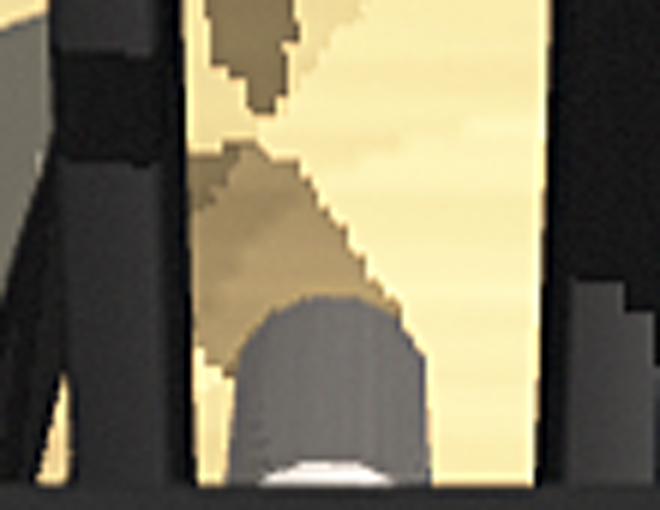

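The wrist view matches the prediction within 1 px: foot at row 289, column 315.5, top edge at row 317. I'll align at height, then descend in two stages.

Request:
{"name": "servo_tool", "arguments": {"steps": [0.03, 1, -3, -2, 0, 0, 0, 0.03, 20, -3, -2, 0, 0, 0, 0.03, 40, -3, -2, 0, 0, 0, 0.03, 50, -3, -2, 0, 0, 0, 0.03, 50, -3, -2, 0, 0, 0, 0.03, 50, -3, -2, 0, 0, 0]}}

```text
clock: 6.55
tcp_pos: [0.4853, -0.175, 0.0822]
eef_rot: [0.07, 1.569, -0.07]
contact_force: [-0.0, 0.7, -0.6]
gripper_width: 0.0455
```

```bash
python3 - <<'E'
from h import *
s=observe();print(s['tcp_pos'],s['gripper_width'],delta([.485,-.174,.038],-.09))
p=snapshot('scene');f=p['frame'][...,::-1]
cv2.imwrite('pics/scene6.png',cv2.resize(f[190:330,170:310],None,fx=4.2,fy=4.2))
E
```

```text
[ 0.48530433 -0.17503777  0.08223512] 0.045548937220789974 (array([44.2,  1. , -0.4]), array([0., 0., 0.]))
```

View pics/scene6.png

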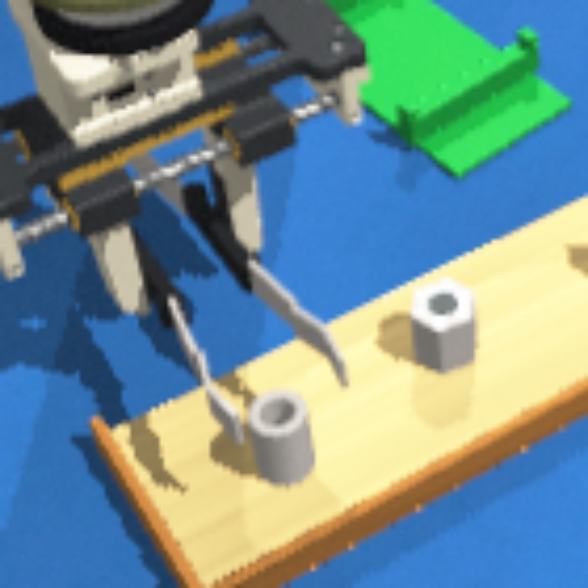

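```bash
python3 - <<'E'
from h import *
p=snapshot('scene')
T=down(-.09)
s=observe()
for y in (-.0235,.0235):
  for x in (.01,-.01):
    X=s['tcp_pos']+T.apply([x,y,.112]);q=proj(p,X);print(y,x,q,(q-[170,190])*4.2)
E
```

```text
-0.0235 0.01 [227.52965853 294.8564024 ] [241.62456584 440.39689006]
-0.0235 -0.01 [226.10462307 288.10471293] [235.63941689 412.03979431]
0.0235 0.01 [249.84834761 283.06448042] [335.36305997 390.87081778]
0.0235 -0.01 [248.83043693 276.30459853] [331.08783511 362.47931382]
```

The jaw tips project where expected (240,442), so the tongs are level and straddle the bushing. I'll descend the rest.

Request:
{"name": "servo_tool", "arguments": {"steps": [0.03, 12, 1, 0, 0, 0, 0, 0.03, 24, 1, 0, 0, 0, 0, 0.03, 36, 1, 0, 0, 0, 0, 0.03, 43, 1, 0, 0, 0, 0, 0.03, 43, 1, 0, 0, 0, 0, 0.03, 43, 1, 0, 0, 0, 0]}}

```text
clock: 7.25
tcp_pos: [0.485, -0.1739, 0.0385]
eef_rot: [0.071, 1.57, -0.07]
contact_force: [0.4, 1.4, -0.3]
gripper_width: 0.0459
```

```bash
python3 - <<'E'
from h import *
s=observe();print(s['tcp_pos'],s['gripper_width'],s['contact_force'],delta([.485,-.174,.038],-.09))
p=snapshot('scene');f=p['frame'][...,::-1]
cv2.imwrite('pics/scene7.png',cv2.resize(f[200:320,180:300],None,fx=5,fy=5))
E
```

```text
[ 0.48501877 -0.17391846  0.03845922] 0.045918394533869755 [ 0.40445336  1.43539343 -0.32768234] (array([ 0.5, -0.1, -0. ]), array([ 0.   , -0.001, -0.   ]))
```

View pics/scene7.png

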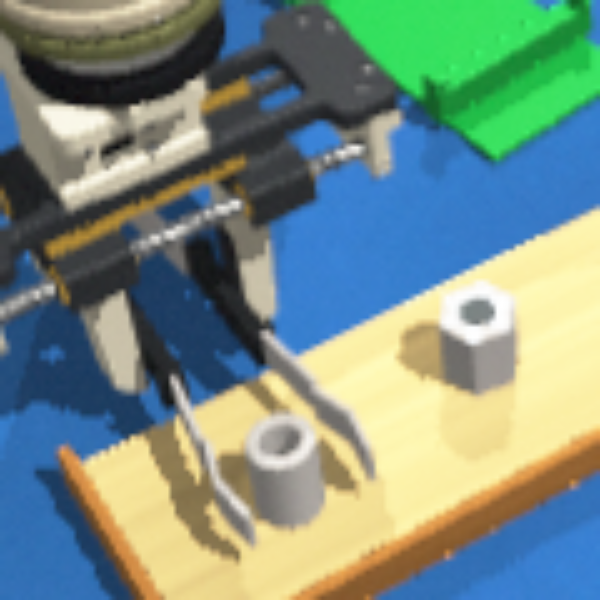

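The jaws straddle the bushing with clearance on both sides and the V centred on it. I'll squeeze gradually.

Request:
{"name": "servo_tool", "arguments": {"steps": [0.1, 0, 0, 0, 0, 0, 0, 0.17, 0, 0, 0, 0, 0, 0, 0.22, 0, 0, 0, 0, 0, 0, 0.26, 0, 0, 0, 0, 0, 0, 0.3, 0, 0, 0, 0, 0, 0, 0.35, 0, 0, 0, 0, 0, 0, 0.4, 0, 0, 0, 0, 0, 0, 0.6, 0, 0, 0, 0, 0, 0], "newtons": 42}}

```text
clock: 8.1
tcp_pos: [0.4853, -0.1741, 0.0388]
eef_rot: [0.071, 1.57, -0.071]
contact_force: [-0.1, -1.5, -0.8]
gripper_width: 0.0322
```

Request:
{"name": "servo_tool", "arguments": {"steps": [0.8, 0, 0, 0, 0, 0, 0, 0.9, 0, 0, 0, 0, 0, 0, 0.9, 0, 0, 0, 0, 0, 0, 0.9, 0, 0, 0, 0, 0, 0], "newtons": 42}}

```text
clock: 8.5
tcp_pos: [0.4853, -0.174, 0.0388]
eef_rot: [0.07, 1.569, -0.071]
contact_force: [0.4, -0.6, -1.5]
gripper_width: 0.0319
```

```bash
python3 - <<'E'
from h import *
s=observe();print(s['tcp_pos'],s['gripper_width'],s['contact_force'])
p=snapshot('scene');f=p['frame'][...,::-1]
cv2.imwrite('pics/scene8.png',cv2.resize(f[200:320,180:300],None,fx=5,fy=5))
E
```

```text
[ 0.48531052 -0.17401301  0.03883424] 0.031878313386476176 [ 0.43659725 -0.58393125 -1.47364111]
```

View pics/scene8.png

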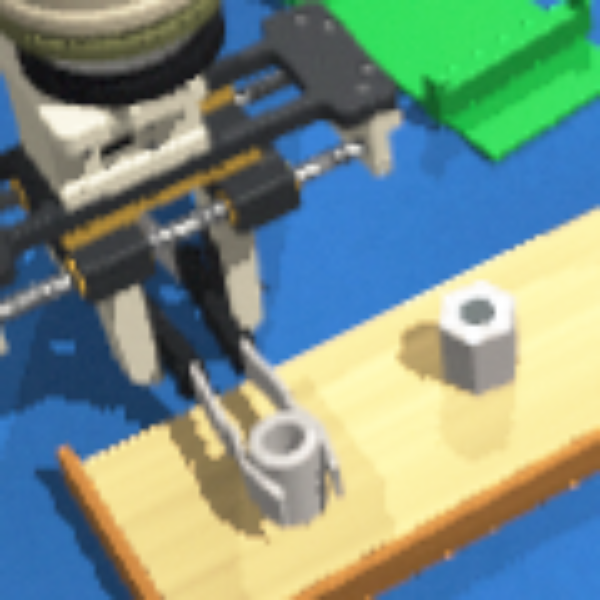

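The jaws are closed on the bushing: 31.9 mm over the pads against about 32 expected. I'll lift 100 mm.

Request:
{"name": "servo_tool", "arguments": {"steps": [0.9, -5, 0, 0, 0, 0, 0, 0.9, -12, 0, 0, 0, 0, 0, 0.9, -24, 0, 0, 0, 0, 0, 0.9, -36, 0, 0, 0, 0, 0, 0.9, -48, 0, 0, 0, 0, 0, 0.9, -60, 0, 0, 0, 0, 0, 0.9, -72, 0, 0, 0, 0, 0, 0.9, -82, 0, 0, 0, 0, 0]}}

```text
clock: 9.35
tcp_pos: [0.4855, -0.1742, 0.1222]
eef_rot: [0.07, 1.569, -0.071]
contact_force: [1.4, -0.3, -2.3]
gripper_width: 0.0318
```

Request:
{"name": "servo_tool", "arguments": {"steps": [0.9, -8, 0, 0, 0, 0, 0, 0.9, -14, 0, 0, 0, 0, 0, 0.9, -18, 0, 0, 0, 0, 0, 0.9, -18, 0, 0, 0, 0, 0, 0.9, -18, 0, 0, 0, 0, 0, 0.9, -18, 0, 0, 0, 0, 0]}}

```text
clock: 9.95
tcp_pos: [0.4849, -0.1738, 0.1381]
eef_rot: [0.071, 1.571, -0.07]
contact_force: [-0.9, -0.1, -3.0]
gripper_width: 0.0323
```

```bash
python3 - <<'E'
from h import *
s=observe();print(s['clock'],s['tcp_pos'],s['eef_rot'],s['gripper_width'],s['contact_force'])
p=snapshot('scene');f=p['frame'][...,::-1]
cv2.imwrite('pics/scene9.png',cv2.resize(f[180:330,170:350],None,fx=4,fy=4))
w=snapshot('wrist')['frame'][...,::-1];cv2.imwrite('pics/wrist9.png',w)
X=s['tcp_pos']+down(-.09).apply([0,0,.092])
for dz in (.0165,-.0235): q=proj(p,X+[0,0,dz]);print(q,(q-[170,180])*4)
E
```

```text
9.95 [ 0.48485075 -0.17383115  0.13812742] [ 0.070882    1.57065842 -0.07021063] 0.032331031752299906 [-0.90207214 -0.14859121 -2.95569754]
[228.75303868 252.19274306] [235.01215471 288.77097224]
[231.53545169 266.94532935] [246.14180677 347.78131741]
```

View pics/scene9.png

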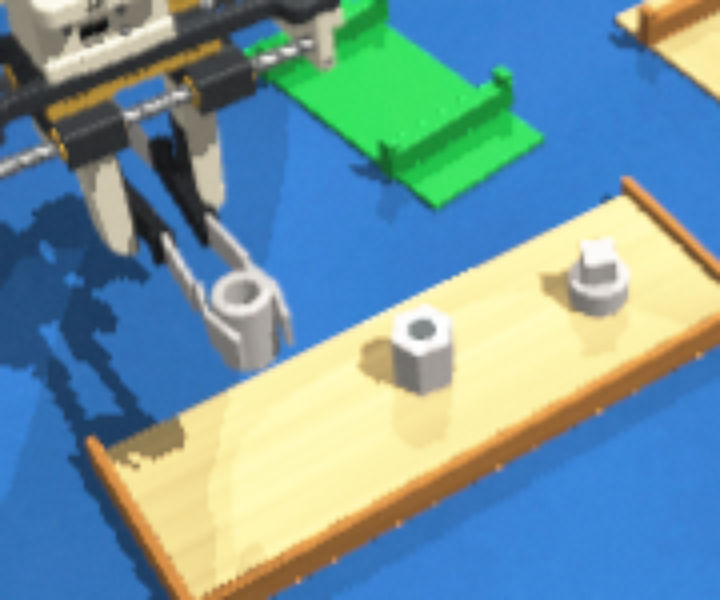

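View pics/wrist9.png

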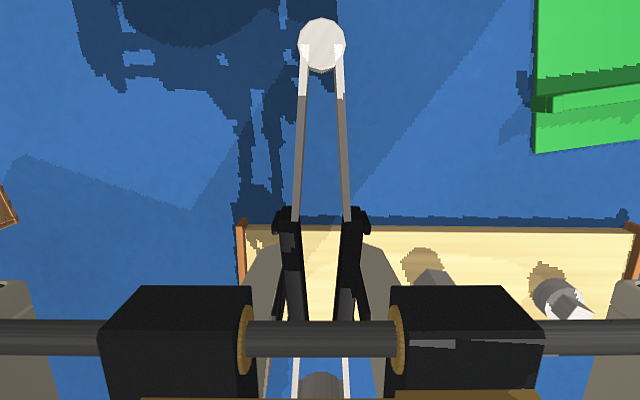

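The bushing is held in the jaws at the predicted pixel, about 100 mm above the tray floor, and the nut and plug are unmoved. I'll hold still and check for slip.

Request:
{"name": "servo_tool", "arguments": {"steps": [0.9, 0, 0, 0, 0, 0, 0, 0.9, 0, 0, 0, 0, 0, 0, 0.9, 0, 0, 0, 0, 0, 0, 0.9, 0, 0, 0, 0, 0, 0, 0.9, 0, 0, 0, 0, 0, 0, 0.9, 0, 0, 0, 0, 0, 0, 0.9, 0, 0, 0, 0, 0, 0, 0.9, 0, 0, 0, 0, 0, 0]}}

```text
clock: 10.85
tcp_pos: [0.4852, -0.174, 0.1388]
eef_rot: [0.07, 1.57, -0.071]
contact_force: [-0.0, 0.0, -2.2]
gripper_width: 0.0319
```

```bash
python3 - <<'E'
from h import *
s=observe();print(s['clock'],s['tcp_pos'],s['gripper_width'],s['contact_force'],np.abs(s['qvel']).max())
f=snapshot('scene')['frame'][...,::-1]
c=cv2.resize(f[180:330,170:350],None,fx=4,fy=4);cv2.imwrite('pics/scene10.png',c)
a=cv2.imread('pics/scene9.png');print('max blurred diff near jaws',cv2.absdiff(cv2.blur(a,(9,9)),cv2.blur(c,(9,9)))[200:400,150:320].max())
E
```

```text
10.85 [ 0.48522588 -0.1740226   0.13878286] 0.03192789680895912 [-0.0428629   0.00670617 -2.17172099] 0.001622721545568397
max blurred diff near jaws 31
```

View pics/scene10.png

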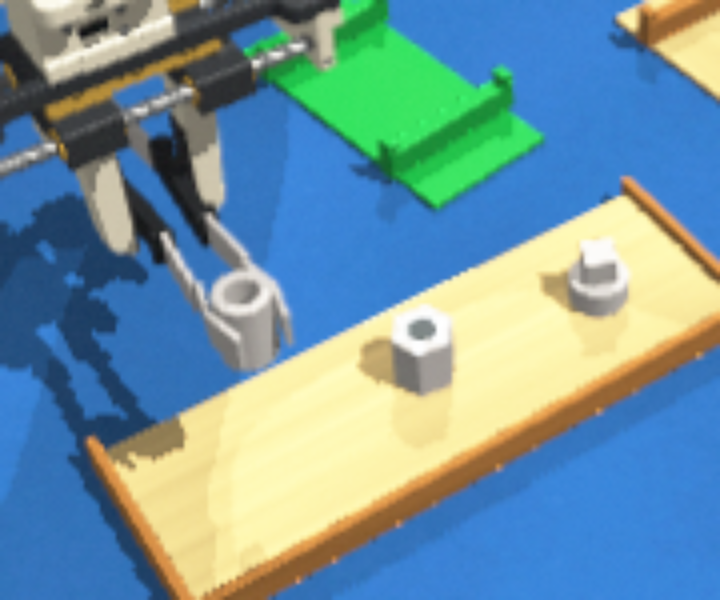

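It looks the same, but the pixel difference of 31 isn't zero. I'll quantify any creep before handing in.

Request:
{"name": "servo_tool", "arguments": {"steps": [0.9, 0, 0, 0, 0, 0, 0, 0.9, 0, 0, 0, 0, 0, 0, 0.9, 0, 0, 0, 0, 0, 0, 0.9, 0, 0, 0, 0, 0, 0, 0.9, 0, 0, 0, 0, 0, 0, 0.9, 0, 0, 0, 0, 0, 0, 0.9, 0, 0, 0, 0, 0, 0, 0.9, 0, 0, 0, 0, 0, 0]}}

```text
clock: 11.7
tcp_pos: [0.4852, -0.174, 0.1388]
eef_rot: [0.07, 1.57, -0.071]
contact_force: [0.7, -0.9, -2.6]
gripper_width: 0.032
```

```bash
python3 - <<'E'
from h import *
f=snapshot('scene')['frame'][...,::-1]
c=cv2.resize(f[180:330,170:350],None,fx=4,fy=4);cv2.imwrite('pics/scene11.png',c)
I=[cv2.cvtColor(cv2.imread(f'pics/scene{k}.png'),cv2.COLOR_BGR2GRAY).astype(np.float32) for k in (9,10,11)]
for nm,sl in (('bushing',np.s_[250:390,190:310]),('nut',np.s_[290:400,370:470])):
    for i,j in ((0,1),(1,2)):
        a,b=np.ascontiguousarray(I[i][sl]),np.ascontiguousarray(I[j][sl])
        print(nm,i,j,np.round(np.array(cv2.phaseCorrelate(a,b,cv2.createHanningWindow(a.shape[::-1],cv2.CV_32F))[0])/4,3),np.abs(a-b).max())
s=observe();print(s['clock'],s['tcp_pos'],s['gripper_width'])
E
```

```text
bushing 0 1 [0.019 0.022] 49.0
bushing 1 2 [ 0.005 -0.006] 7.0
nut 0 1 [-0.02  -0.003] 4.0
nut 1 2 [0.021 0.005] 4.0
11.75 [ 0.48522498 -0.17400154  0.13878425] 0.03237309623632084
```

The last hold showed no creep: under 0.01 px over 0.8 s, the same as the stationary nut. Handing in.

```bash
python3 -c "
from workcell import finish_job;print(finish_job())"
```

```text
the job is handed in; nothing more can be done
None
```

I took the tongs off the wooden rest, closed their jaws on the plain round bushing and lifted it about 100 mm above the tray floor. I handed in at about 11.8 s with it still held in the squeezed tongs.

- **Grip:** the width over the pads was 32 mm, as expected for closed on the bushing, with the gripper set to 42 N. The gripper held only the tongs' black pads, with the bushing about 92 mm ahead of it.
- **Stillness:** over the last 0.8 s the bushing shifted less than 0.01 px in the scene view, about the noise on the stationary nut. One earlier comparison gave a larger pixel difference, but the shift was only about 0.02 px, taken while the arm was still settling.
- **Other parts:** the nut and plug looked unmoved in the scene pictures. The hammer was outside the final close-ups, so I did not recheck it, but the arm never went near it.
- **Forces:** the highest force reading was about 3 N, close to the weight of the tongs and bushing, and I saw no unexpected contact.

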